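# Put the waffle iron on to preheat

### The job

Put the waffle iron on to preheat for breakfast: gently push its lid fully shut without slamming it, then switch on the mains by pressing the red rocker right over at the end with the white dot, and then press the green start key all the way down and let it go. Do all of it by pushing with the fingertips: do not lift the lid any higher, do not press the white stop key, pick nothing up, and leave the other things on the table where they stand.

Things in the scene. Friction and masses are not known exactly. Their poses are not given: they have to be found in the camera images.
- waffle_iron: the waffle iron, fixed to the table: steel housing 340 mm deep (x) by 260 mm wide (y), 85 mm tall, with the lid shut 128 mm. Origin at the centre of its underside on the table; x points from its front (controls) to its rear (hinge), y to the left seen by someone at its front, looking at its controls, z up
- deck: black sloping control deck along the waffle iron's front, 107 mm deep, 250 mm wide, rising to the rear at 0.216 rad. Origin at the centre of its surface, 73 mm above the table; z square to the surface. From left to right: green start key, white stop key, display window, red rocker
- lid (a joint): opening angle of the round steel lid in rad: 0 fully shut, positive open (front edge up), stop at 1.2. It starts part open. Its hinge is stiff: the lid stays at whatever angle it is left and needs a push of about 0.5 to 2.5 N at the handle all the way to shut
- lid_hinge (a point): centre of the lid's hinge line at the rear of the waffle iron, 105 mm above the table; the hinge runs along the waffle iron's y axis
- lid_handle (a point): centre of the upper face of the lid's black handle at the lid's front edge (face 46 mm front to rear by 100 mm wide, 16 mm thick). It travels on an arc: 243 mm in front of and 17 mm above the hinge line when the lid is shut, so 122 mm above the table; it turns with the lid
- rocker (a joint): angle of the red mains rocker in rad: 0 off, 0.32 fully on. It stays where it is left; moving it takes 2.5 to 4 N on its raised half
- rocker_on (a point): on the surface of the rocker's ON half (white dot, nearer the right edge), 13 mm from the pivot, about 78 mm above the table when off. The rocker, a shallow V of two 21 mm halves, lies across the waffle iron (y) and is 26 mm front to rear. Off: the ON half slants up 0.32 rad to its outer end; on: it lies parallel to the deck, 4 mm above it
- start_key (a joint): travel of the green start key in m, pressed into the deck: 0 up, 0.005 fully down; springs back up. It takes 1.5 N to start and 5 N to be fully down
- start_top (a point): centre of the top face of the round green start key, 26 mm across, at the left end of the deck; it stands 10 mm proud of the deck, its collar (34 mm across) 3 mm
- stop_key (a joint): travel of the white stop key in m, like the start key; not to be pressed
- stop_top (a point): centre of the top face of the white stop key, 26 mm across, 50 mm to the right of the green key
- syrup_bottle: amber syrup bottle with black cap, 56 mm diameter, 160 mm tall, beside the waffle iron; origin at the centre of its underside
- jam_jar: jam jar with red lid, 68 mm diameter, 85 mm tall, beside the waffle iron; origin at the centre of its underside
- sugar_shaker: aluminium sugar shaker, 62 mm diameter, 120 mm tall, beside the waffle iron; origin at the centre of its underside
- spatula: spatula with a wooden handle, 240 mm long, lying beside the waffle iron's front; origin on its underside near the middle, x axis along it from handle to blade
- batter_bowl: white bowl, 150 mm across, 70 mm tall, to the robot's left; origin at the centre of its underside
- mug: blue mug, 80 mm across, 92 mm tall, to the robot's left; origin at the centre of its underside
- plate: white plate, 180 mm across, 20 mm tall, to the robot's right; origin at the centre of its underside

How it is judged:
On the way, in this order (a step that is already met when the one before it is completed fails the run):
1. the lid is pushed fully shut (value of joint lid below 0.03 rad), for 0.2 s.
2. the rocker is pressed over to on, the lid shut (value of joint lid below 0.03 rad and value of joint rocker above 0.24 rad), for 0.2 s.
3. the green start key is pressed all the way down by the fingers, the lid shut and the rocker on (all of step 2 and value of joint start_key above 0.004 m and contact force between the fingers and start_key above 1 N), for 0.1 s.
At the end, for the whole second after the job is handed in: the lid is shut (within 0.03 rad), the rocker is on (above 0.24 of 0.32 rad) and both keys are up again (within 1 mm) (all of step 2 and value of joint each of start_key, stop_key below 0.001 m); the robot touches nothing.
It fails at once if out of order: the rocker is switched on before the lid is shut, or the start key is pressed before the rocker is on ((value of joint rocker above 0.16 rad and value of joint lid above 0.08 rad) or (value of joint start_key above 0.0025 m and value of joint rocker below 0.16 rad)).
It fails at once if the white stop key is pressed (value of joint stop_key above 0.0025 m).
It fails at once if the lid is lifted higher (value of joint lid above 0.9 rad).
It fails at once if the lid is slammed (closing faster than 2 rad/s) (velocity of joint lid below -2 rad/s).
It fails at once if a bystander is picked up, tipped or shoved more than 30 mm (distance of any of syrup_bottle, jam_jar, sugar_shaker, spatula, batter_bowl, mug, plate from where it was at the start of the episode above 0.03 m).
It also fails if it takes over 58 s, if anything falls off the work surface, if the arm or the gripper's body presses on something with over 40 N, if the wrist force passes 120 N, or if a joint passes its speed limit or range.

### The arm

A 6-joint arm with a two-finger parallel gripper is mounted at the origin on the work surface. World frame = base frame: x ahead of the robot, y to its left, z up, the work surface at z = 0. Lengths are in m, angles in rad, forces in N, time in s.
With the tool pointing down it reaches from about 0.325 to 0.875 m from the base axis. Payload 4.4 kg.
Tool frame: the origin (TCP) lies at the very end of the fingers, on their centre line; the grasp point (between the pads) lies 19 mm behind it; z points along the fingers, y is the line along which they close (so a half turn about z gives the same grasp; the last joint's range is limited). The gripper opens to 85 mm and grips with 20 to 120 N. Pads are 22 mm wide; open, the fingers measure 114 mm over their backs; the gripper's body (76 mm by 85 mm) begins 54 mm behind the grasp point. The pads swing forward as they close: fully open they stand 13 mm farther back than shut.
Start: joints at [-1.498, 0.207, 1.542, -0, 1.393, -0.15], TCP at [0.127, -0.561, 0.231] pointing down, gripper open.
Joint ranges: [-2.73, 2.73], [-0.86, 2.22], [0.23, 2.46], [-1.11, 4.25], [0.08, 2.63], [-2.82, 2.82]. Speed limits (rad/s): [2.79, 2.79, 3.14, 3.14, 3.14, 3.14].

### API

Orientations are given as a rotation vector (axis times angle).
In Python, from plant import telemetry, snapshot, camera_params, order, silhouettes gives the robot as it stands.
- The arm moves only by the shell command python3 -m handwheel 'ROWS' [FORCE]. ROWS is JSON, a list that holds one entry, the list of rows, each a list of 7 numbers: the shift along the tool's x, y, z in m, then the turn, a rotation vector about the tool's x, y, z in rad, then the finger opening in m, from 0 to 0.0854. A call has 1 to 8 rows; each row is the pose to reach, as a shift and turn from the pose commanded when the call began, along the tool's axes at that moment; what a row does not reach only later rows make up. A row lasts 1/12 s, in which the tool goes at most 41.7 mm and 7.16 degrees, less where a joint would pass 70% of its speed; a pose out of reach is approached as far as the arm can. A call with a gripper value outside its range is refused whole. The fingers move at their own pace and stop on an object; FORCE is the grip in N (left out, the last holds). Time passes only in rows, so rows that repeat a pose let the fingers close. It gives the time, the measured TCP pose, the force, the opening and the grip force at its end, in the units of the state.
- telemetry.sense(): the state, without advancing time (a new reading comes with each control period).
- snapshot(name): name is "scene" or "side" or "wrist"; returns (picture, depth): 400x640x3 uint8, red, green, blue; 400x640 float32, m along the optical axis (not along the pixel's ray), 0 where there is no reading.
- camera_params(name): a dict with "fx", "fy", "cx", "cy" (pixels), "k1" (the pictures are not rectified: a ray, as slopes to the right and down, at radius r is drawn at 1 + k1 r^2 times it, then the intrinsics apply), "cam_to_world" (4x4, takes a point from camera to world coordinates). Camera axes: x right, y up, looking along -z (the intrinsics and any distortion apply to the point x, -y, -z); pixel columns grow to the right and rows downward; lengths in m; the calibration is good to about 2 mm. A picture is of the moment at which its call begins: read the wrist's pose just before it. camera_params takes no time and is no camera call; for the wrist camera it gives the pose at the moment of the call.
- order.sign_off(): hands the job in; it is judged then, once.
Trained networks look in the newest picture that a camera, given by its name, has taken for a name from the list of things; names that differ only in an ending like _2 or _b are one class to them, and where a whole thing is asked for, a point or a joint stands for the part that bears it (a point fixed in the world has none). Each returns a list of dicts, best first, with "conf" (0 to 1); they miss things now and then, are a little off and sometimes report something else, mostly with a low value. They report only what shows in the picture. A call takes as long as a camera call.
- silhouettes(target, camera): "pixels" (400x640 bool, what is visible of it) and "bbox" ([left, top, width, height] in pixels, round what is visible of it).
The state is a dict: "time": time; "joint_positions": joint angles; "dq": joint speeds; "joint_torque": joint torques, N m; "tool_pos": TCP position; "ee_rot": TCP orientation; "wrist_force": force on the tool from outside, world axes, zero at the start; "ft_torque": the same for the moment, N m; "grip_width": opening from 0.0 (shut) to 1.0 (fully open); "grasp_force": force on a finger pad.
Only numpy, scipy, OpenCV 4.12 (cv2) and the standard library are available. Lean on these libraries where they do the work, as an engineer would, in place of code of your own. Each camera call takes 0.05 s, during which the arm holds its last target. There are 200 camera calls.

## Working session

There is one attempt and no reset: what is moved stays moved. The work goes in short steps, Python scripts to look and compute and a shell command to move; the robot and the scene stay as the last step left them, time stands still between calls to the robot, and variables do not carry over. Pictures are saved under pics/ and viewed, at most 10 in all, crops included, and the job is handed in when it is done.

```bash
ls; mkdir -p pics; cat > h.py <<'E'
import numpy as np, cv2
from scipy.spatial.transform import Rotation as R
from plant import telemetry, snapshot, camera_params, order, silhouettes
def pts(name, depth, mask):
    c=camera_params(name); v,u=np.nonzero(mask&(depth>0)); d=depth[v,u].astype(float)
    K=np.array([[c['fx'],0,c['cx']],[0,c['fy'],c['cy']],[0,0,1.]])
    s=cv2.undistortPoints(np.stack([u,v],1).astype(float)[:,None],K,np.array([c['k1'],0,0,0.]))[:,0]
    P=np.c_[s[:,0]*d,-s[:,1]*d,-d,np.ones(len(d))]
    return (P@np.array(c['cam_to_world']).T)[:,:3]
def save(n,im): cv2.imwrite('pics/'+n+'.png',im[:,:,::-1])
E
python3 - <<'E'
from h import *
for cam in ['scene','side']:
    im,d=snapshot(cam); save(cam+'0',im); np.savez('/tmp/'+cam+'.npz',im=im,d=d)
    print(cam,np.round(camera_params(cam)['cam_to_world'],3).tolist())
    for t in ['waffle_iron','deck','lid','lid_handle','rocker','start_key','stop_key','syrup_bottle','jam_jar','sugar_shaker','spatula']:
        r=silhouettes(t,cam)
        for q in r[:2]:
            P=pts(cam,d,q['pixels']); print(t,round(q['conf'],2),q['bbox'],len(P),np.round(np.median(P,0),3) if len(P) else '', np.round(np.percentile(P,[2,98],axis=0),3).tolist() if len(P) else '')
E
```

```text
pics
scene [[-0.272, -0.805, 0.528, 1.323], [0.962, -0.22, 0.16, 0.236], [-0.013, 0.551, 0.834, 1.265], [0.0, 0.0, 0.0, 1.0]]
waffle_iron 0.66 [243.6, 164.7, 121.2, 112.3] 7394 [0.716 0.006 0.118] [[0.516, -0.169, 0.013], [0.837, 0.14, 0.27]]
deck 0.75 [316.2, 182.4, 42.8, 35.8] 893 [0.558 0.082 0.075] [[0.487, 0.012, 0.058], [0.622, 0.152, 0.087]]
deck 0.39 [267.3, 150.8, 39.9, 41.3] 226 [ 0.436 -0.156  0.009] [[0.329, -0.204, -0.001], [0.539, -0.123, 0.023]]
lid 0.68 [261.6, 162.8, 64.8, 85.9] 3749 [ 0.712 -0.028  0.2  ] [[0.607, -0.127, 0.115], [0.799, 0.058, 0.274]]
lid_handle 0.77 [262.2, 163.8, 62.2, 84.4] 3753 [ 0.712 -0.028  0.2  ] [[0.608, -0.127, 0.115], [0.799, 0.058, 0.274]]
rocker 0.39 [264.3, 163.0, 58.6, 84.4] 3774 [ 0.712 -0.028  0.199] [[0.604, -0.13, 0.113], [0.798, 0.058, 0.274]]
rocker 0.24 [247.4, 163.4, 119.2, 110.5] 7333 [0.717 0.007 0.119] [[0.517, -0.165, 0.018], [0.837, 0.14, 0.271]]
syrup_bottle 0.92 [343.1, 229.4, 17.2, 30.5] 415 [0.74  0.166 0.102] [[0.714, 0.141, 0.015], [0.753, 0.191, 0.163]]
jam_jar 0.82 [363.6, 216.4, 19.6, 25.6] 420 [0.644 0.227 0.08
[... 1628 characters left out ...]
, 0.084]]
syrup_bottle 0.7 [240.4, 221.9, 18.4, 41.3] 680 [0.717 0.18  0.088] [[0.697, 0.152, 0.008], [0.746, 0.193, 0.161]]
syrup_bottle 0.6 [239.1, 158.1, 67.5, 40.8] 1232 [0.691 0.007 0.221] [[0.596, -0.115, 0.097], [0.788, 0.064, 0.277]]
jam_jar 0.61 [267.5, 255.8, 16.5, 33.4] 650 [0.621 0.247 0.064] [[0.594, 0.206, 0.009], [0.653, 0.262, 0.088]]
jam_jar 0.42 [239.4, 223.2, 21.1, 41.9] 633 [0.717 0.181 0.088] [[0.698, 0.156, 0.01], [0.745, 0.193, 0.161]]
sugar_shaker 0.78 [302.8, 157.8, 18.5, 29.3] 401 [ 0.609 -0.19   0.089] [[0.585, -0.361, 0.001], [0.644, -0.176, 0.121]]
spatula 0.92 [334.8, 191.7, 59.2, 20.1] 343 [ 0.467 -0.155  0.007] [[0.326, -0.205, -0.002], [0.538, -0.123, 0.022]]
```

View crops.

```bash
python3 - <<'E'
from h import *
a=np.load('/tmp/scene.npz')['im'];b=np.load('/tmp/side.npz')['im']
a=cv2.resize(a[120:280,230:400],None,fx=3,fy=3,interpolation=2)[:480,:400*1]
b=cv2.resize(b[140:300,220:400],None,fx=2.2,fy=2.2,interpolation=2)
o=np.zeros((480,800,3),np.uint8);o[:,:400]=a;o[:b.shape[0],404:404+min(396,b.shape[1])]=b[:,:396];save('c0',o)
# iron yaw from housing/deck min-area rect in side & lid plane/hinge
d=np.load('/tmp/side.npz')['d']
P=pts('side',d,np.ones(d.shape,bool))
yaw=np.arctan2(-.064,.166)
m=(P[:,0]>.42)&(P[:,0]<.66)&(abs(P[:,1])<.2)&(P[:,2]>.05)&(P[:,2]<.092)
Q=P[m].astype(np.float32);r=cv2.minAreaRect(Q[:,:2]);print(r,yaw)
E
```

```text
Traceback (most recent call last):
cv2.error: OpenCV(4.12.0) /io/opencv/modules/imgproc/src/convhull.cpp:143: error: (-215:Assertion failed) total >= 0 && (depth == CV_32F || depth == CV_32S) in function 'convexHull'
```

View pics/c0.png

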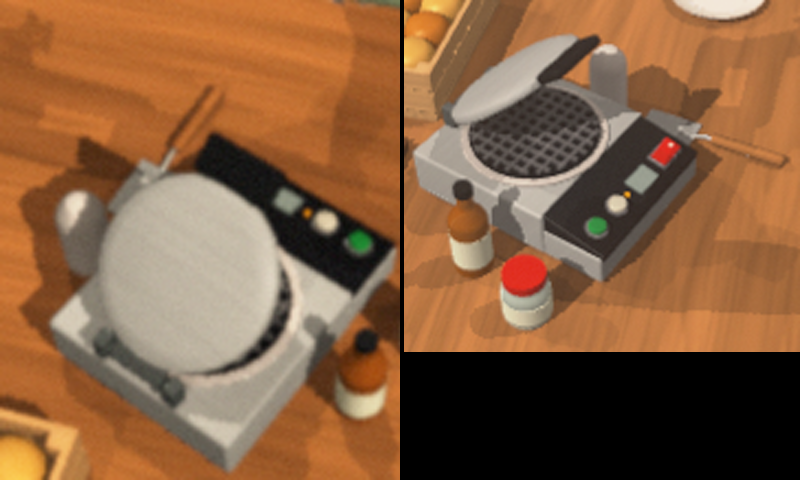

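```bash
python3 - <<'E'
from h import *
for cam in ['side','scene']:
    z=np.load(f'/tmp/{cam}.npz');im=z['im'].astype(int);d=z['d'];r,g,b=im[...,0],im[...,1],im[...,2]
    W=np.full(im.shape,np.nan);mm=d>0;W[mm]=pts(cam,d,mm)
    box=(W[...,0]>.42)&(W[...,0]<.9)&(abs(W[...,1])<.24)
    zz=W[...,2]
    def rep(n,m):
        Q=W[m&box]; 
        if len(Q): print(cam,n,len(Q),np.round(Q.mean(0),4),np.round(np.percentile(Q,[3,97],axis=0),3).tolist())
        return Q
    dk=(zz>.05)&(zz<.1)&(W[...,0]<.62)
    rep('green',(g>r*1.5)&(g>b*1.3)&dk)
    rep('red',(r>170)&(g<90)&(b<90)&dk&(W[...,1]<.05))
    rep('stop',(r>150)&(g>130)&dk&(np.hypot(W[...,0]-.537,W[...,1]-.075)<.02))
    Q=rep('darkdeck',(im.max(2)<75)&dk)
    A=np.c_[Q[:,:2],np.ones(len(Q))];print('deck plane',np.linalg.lstsq(A,Q[:,2],rcond=None)[0])
    H=rep('handle',(im.max(2)<75)&(zz>.15))
    if len(H): print(np.round(H[::max(1,len(H)//12)],3).tolist())
    L=W[(zz>.03)&box&(W[...,1]>-.18)&~((W[...,0]>.69)&(W[...,1]>.13))&(zz<.1)]
    rr=cv2.minAreaRect(np.ascontiguousarray(L[:,:2],dtype=np.float32));print('rect',rr)
E
```

```text
side green 51 [0.5545 0.1231 0.0789] [[0.545, 0.113, 0.073], [0.565, 0.133, 0.084]]
side red 79 [ 0.4923 -0.0435  0.0756] [[0.478, -0.063, 0.071], [0.506, -0.024, 0.081]]
side stop 56 [0.5375 0.0777 0.0787] [[0.526, 0.065, 0.072], [0.549, 0.088, 0.084]]
side darkdeck 1775 [0.548  0.0407 0.0744] [[0.466, -0.079, 0.058], [0.614, 0.149, 0.095]]
deck plane [ 0.21884479 -0.09364211 -0.0417553 ]
side handle 253 [0.6394 0.0447 0.2468] [[0.593, -0.031, 0.155], [0.729, 0.176, 0.278]]
[[0.598, -0.031, 0.276], [0.62, -0.029, 0.263], [0.623, -0.017, 0.265], [0.622, -0.003, 0.268], [0.62, 0.014, 0.274], [0.624, 0.024, 0.274], [0.629, 0.036, 0.275], [0.638, 0.038, 0.268], [0.64, 0.042, 0.263], [0.637, 0.043, 0.257], [0.718, 0.158, 0.16], [0.718, 0.17, 0.159], [0.716, 0.177, 0.15]]
rect ((0.6981943249702454, -0.02423197031021118), (0.37021341919898987, 0.4832730293273926), 53.20009994506836)
scene green 51 [0.552  0.1214 0.0764] [[0.532, 0.108, 0.064], [0.568, 0.134, 0.085]]
scene stop 35 [0.5395 0.0763 0.0794] [[0.528, 0.065, 0.074], [0.548, 0.087, 0.085]]
scene darkdeck 631 [0.5626 0.0829 0.0746] [[0.497, 0.014, 0.062], [0.612, 0.149, 0.086]]
deck plane [ 0.20196498 -0.08789638 -0.03175031]
scene handle 449 [0.6364 0.0181 0.2538] [[0.601, -0.044, 0.158], [0.734, 0.17, 0.279]]
[[0.594, -0.041, 0.273], [0.605, -0.018, 0.273], [0.61, 0.003, 0.277], [0.617, -0.001, 0.274], [0.622, -0.033, 0.259], [0.625, 0.004, 0.271], [0.624, 0.043, 0.278], [0.63, 0.002, 0.261], [0.627, 0.047, 0.268], [0.636, 0.043, 0.268], [0.646, 0.033, 0.262], [0.72, 0.167, 0.161], [0.738, 0.171, 0.162]]
rect ((0.6893420815467834, -0.025004416704177856), (0.3331337869167328, 0.5002636909484863), 45.11219787597656)
```

```bash
cat >> h.py <<'E'
yaw=-0.36; X=np.array([np.cos(yaw),np.sin(yaw),0]);Y=np.array([-np.sin(yaw),np.cos(yaw),0]);Z=np.array([0,0,1.])
def st():
    s=telemetry.sense(); p=np.array(s['tool_pos']); M=R.from_rotvec(s['ee_rot']).as_matrix(); return s,p,M
def goal(tilt,sgn=1):
    z=np.sin(tilt)*X-np.cos(tilt)*Z; y=sgn*(np.cos(tilt)*X+np.sin(tilt)*Z); return np.c_[np.cross(y,z),y,z]
def to(p1,M1=None):
    s,p,M=st(); sh=M.T@(np.array(p1)-p); rv=R.from_matrix(M.T@(M if M1 is None else M1)).as_rotvec()
    print('shift',np.round(sh,4),'turn',np.round(rv,3),'deg',round(np.degrees(np.linalg.norm(rv)),1))
E
python3 - <<'E'
from h import *
s,p,M=st();print(s);print(np.round(M,3))
for g in(1,-1):
  for t in (0,.216): print(g,t);to([.56,-.06,.36],goal(t,g))
E
```

```text
{'time': 1.2, 'joint_positions': array([-1.49850787e+00,  2.06582644e-01,  1.54149877e+00,  3.58867479e-05,
        1.39345658e+00, -1.50483228e-01]), 'dq': array([-5.85259821e-05, -1.03479064e-03,  1.75964382e-04, -2.24384436e-03,
        3.82658604e-04,  1.06725303e-03]), 'joint_torque': array([ 1.15101975e-04, -3.83059931e+01, -2.91970253e+01, -4.24989830e-04,
        8.88266732e-04, -1.75596506e-05]), 'tool_pos': array([ 0.12704761, -0.56080786,  0.23129212]), 'ee_rot': array([3.12206968e+00, 3.49189710e-01, 5.20877781e-05]), 'wrist_force': array([ 0.16601908,  0.39102593, -0.06252201]), 'ft_torque': array([0.00387446, 0.03786066, 0.01717078]), 'grasp_force': 0.0, 'grip_width': 1.004819284774232}
[[ 0.975  0.221  0.   ]
 [ 0.221 -0.975 -0.   ]
 [ 0.     0.    -1.   ]]
1 0
shift [ 0.5329 -0.3928 -0.1287] turn [ 0.     0.    -0.988] deg 56.6
1 0.216
shift [ 0.5329 -0.3928 -0.1287] turn [-0.198  0.107 -0.984] deg 57.8
-1 0
shift [ 0.5329 -0.3928 -0.1287] turn [ 0.    -0.     2.154] deg 123.4
-1 0.216
shift [ 0.5329 -0.3928 -0.1287] turn [0.125 0.232 2.144] deg 123.7
```

```bash
python3 -m handwheel '[[[0.26,-0.19,-0.13,-0.198,0.107,-0.984,0],[0.26,-0.19,-0.13,-0.198,0.107,-0.984,0],[0.26,-0.19,-0.13,-0.198,0.107,-0.984,0],[0.4,-0.29,-0.13,-0.198,0.107,-0.984,0],[0.4,-0.29,-0.13,-0.198,0.107,-0.984,0],[0.4,-0.29,-0.13,-0.198,0.107,-0.984,0],[0.4,-0.29,-0.13,-0.198,0.107,-0.984,0],[0.4,-0.29,-0.13,-0.198,0.107,-0.984,0]]]' 20
python3 - <<'E'
from h import *
s,p,M=st();print(p,np.round(M,3),s['grip_width']);to([.53,-.03,.38],goal(.216))
E
```

```text
time: 1.87
tool_pos: [0.3385, -0.3189, 0.3236]
ee_rot: [2.435, 1.679, 0.182]
wrist_force: [1.0, -0.9, 0.7]
grip_width: 0.002
grasp_force: 0.0
[ 0.33850042 -0.31893147  0.3235966 ] [[ 0.356  0.913  0.201]
 [ 0.935 -0.347 -0.076]
 [ 0.     0.215 -0.977]] 0.0024358359267299882
shift [ 0.3382  0.0865 -0.0387] turn [ 0.     0.001 -0.004] deg 0.2
```

```bash
python3 -m handwheel '[[[0.33,0.08,-0.04,0,0,0,0],[0.33,0.08,-0.04,0,0,0,0],[0.33,0.08,-0.04,0,0,0,0],[0.33,0.08,-0.04,0,0,0,0],[0.33,0.08,-0.04,0,0,0,0],[0.33,0.08,-0.04,0,0,0,0],[0.33,0.08,-0.04,0,0,0,0],[0.33,0.08,-0.04,0,0,0,0]]]'
python3 - <<'E'
from h import *
im,d=snapshot('wrist');save('w0',im);np.savez('/tmp/w0.npz',im=im,d=d,T=camera_params('wrist')['cam_to_world'])
s,p,M=st();print(p)
W=np.full(im.shape,np.nan);W[d>0]=pts('wrist',d,d>0)
i=im.astype(int);r,g,b=i[...,0],i[...,1],i[...,2];zz=W[...,2]
def rep(n,m):
    Q=W[m]
    if len(Q): print(n,len(Q),np.round(np.median(Q,0),4),np.round(np.percentile(Q,[2,98],axis=0),3).tolist())
dk=(zz>.05)&(zz<.1)
rep('green',(g>r*1.5)&(g>b*1.3)&dk); rep('red',(r>150)&(g<80)&(b<80)&dk)
for t in ['lid_handle','lid','stop_key','start_key','rocker']:
    for q in silhouettes(t,'wrist')[:2]:
        print(t,round(q['conf'],2),q['bbox']); rep(t,q['pixels']&(d>0))
rep('dark high',(i.max(2)<75)&(zz>.15)&(zz<.3)&(W[...,0]>.5)&(W[...,0]<.7))
E
```

```text
time: 2.53
tool_pos: [0.5177, -0.043, 0.3787]
ee_rot: [2.441, 1.673, 0.182]
wrist_force: [-0.4, -0.7, 0.5]
grip_width: -0.004
grasp_force: 0.0
[ 0.52146213 -0.03637103  0.3801709 ]
green 374 [0.5572 0.1308 0.0825] [[0.546, 0.119, 0.079], [0.568, 0.142, 0.085]]
red 464 [ 0.4967 -0.0329  0.0765] [[0.481, -0.053, 0.072], [0.51, -0.015, 0.082]]
lid_handle 0.36 [239.1, 152.7, 19.6, 31.4]
lid_handle 596 [ 0.4953 -0.0353  0.0769] [[0.479, -0.054, 0.072], [0.51, -0.015, 0.083]]
lid 0.94 [355.4, 0.0, 118.8, 198.5]
lid 17497 [ 0.6696 -0.0032  0.235 ] [[0.597, -0.105, 0.158], [0.777, 0.066, 0.279]]
lid 0.68 [213.6, 1.4, 264.8, 198.2]
lid 48157 [0.6229 0.0155 0.0934] [[0.485, -0.116, 0.066], [0.771, 0.143, 0.278]]
stop_key 0.88 [231.4, 58.6, 21.3, 22.6]
stop_key 337 [0.54   0.0851 0.0824] [[0.529, 0.074, 0.079], [0.552, 0.096, 0.085]]
start_key 0.73 [232.2, 11.5, 19.2, 27.7]
start_key 401 [0.5574 0.1305 0.0824] [[0.546, 0.119, 0.075], [0.569, 0.143, 0.085]]
rocker 0.57 [238.3, 154.0, 20.1, 29.5]
rocker 624 [ 0.4953 -0.0352  0.0769] [[0.479, -0.055, 0.072], [0.511, -0.015, 0.083]]
dark high 4777 [0.6179 0.0115 0.274 ] [[0.592, -0.036, 0.259], [0.648, 0.054, 0.279]]
```

View pics/w0.png

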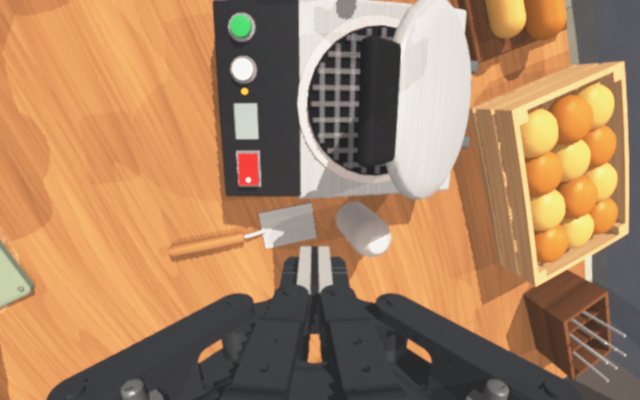

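```bash
cat >> h.py <<'E'
H=np.array([.786,-.061,.105])
def wp(th): 
    _,p,M=st(); a=th+.07; return H+.2436*(-np.cos(a)*X+np.sin(a)*Z)+M@[0,.0125,0]
E
python3 - <<'E'
from h import *
s,p,M=st();print(p)
to(wp(.66)+[0,0,.03])
E
```

```text
[ 0.5164541  -0.0459764   0.37749023]
shift [0.0816 0.0691 0.0942] turn [0. 0. 0.] deg 0.0
```

```bash
python3 -m handwheel '[[[0.082,0.069,0,0,0,0,0],[0.082,0.069,0,0,0,0,0],[0.082,0.069,0,0,0,0,0],[0.082,0.069,0.03,0,0,0,0],[0.082,0.069,0.06,0,0,0,0],[0.082,0.069,0.08,0,0,0,0],[0.082,0.069,0.085,0,0,0,0],[0.082,0.069,0.085,0,0,0,0]]]'
python3 - <<'E'
from h import *
im,d=snapshot('side');save('s1',cv2.resize(im[120:300,220:400],None,fx=3,fy=3,interpolation=2))
s,p,M=st();print(p,s['wrist_force'])
for t in (.66,.6,.5,.4,.3,.2,.1,.05,0,-.02): print(t,end=' ');to(wp(t))
E
```

```text
time: 3.5
tool_pos: [0.6248, -0.0015, 0.3067]
ee_rot: [2.448, 1.672, 0.175]
wrist_force: [-0.2, 0.2, 0.3]
grip_width: -0.002
grasp_force: 0.0
[ 0.62586827 -0.00123179  0.30932501] [ 0.4728571  -0.56705774 -0.03583825]
0.66 shift [ 0.0003 -0.0067  0.0387] turn [0. 0. 0.] deg 0.0
0.6 shift [ 0.0002 -0.0183  0.0476] turn [0. 0. 0.] deg 0.0
0.5 shift [ 0.     -0.0363  0.064 ] turn [0. 0. 0.] deg 0.0
0.4 shift [-0.0002 -0.0526  0.0821] turn [0. 0. 0.] deg 0.0
0.3 shift [-0.0003 -0.067   0.1017] turn [0. 0. 0.] deg 0.0
0.2 shift [-0.0004 -0.0794  0.1227] turn [0. 0. 0.] deg 0.0
0.1 shift [-0.0005 -0.0896  0.1448] turn [0. 0. 0.] deg 0.0
0.05 shift [-0.0005 -0.0939  0.1562] turn [0. 0. 0.] deg 0.0
0 shift [-0.0005 -0.0975  0.1678] turn [0. 0. 0.] deg 0.0
-0.02 shift [-0.0006 -0.0989  0.1725] turn [0. 0. 0.] deg 0.0
```

View pics/s1.png

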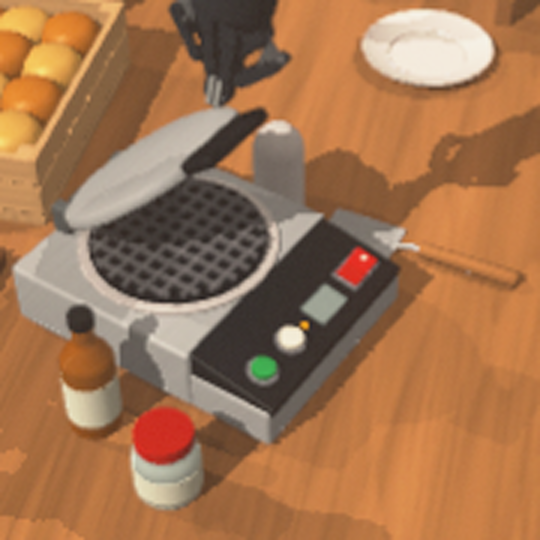

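```bash
python3 -m handwheel '[[[0,-0.003,0.02,0,0,0,0],[0,-0.005,0.032,0,0,0,0],[0,-0.01,0.041,0,0,0,0],[0,-0.018,0.0475,0,0,0,0],[0,-0.0255,0.054,0,0,0,0],[0,-0.031,0.059,0,0,0,0],[0,-0.036,0.064,0,0,0,0],[0,-0.0365,0.0645,0,0,0,0]]]'
python3 - <<'E'
from h import *
s,p,M=st();print(p,s['wrist_force'])
for t in (.5,.4,.3,.2,.1,.05,0,-.02): print(t,end=' ');to(wp(t))
E
```

```text
time: 4.22
tool_pos: [0.6044, 0.0091, 0.2375]
ee_rot: [2.443, 1.675, 0.179]
wrist_force: [0.1, -0.9, -0.1]
grip_width: -0.001
grasp_force: 0.1
[0.60438483 0.00913412 0.23746326] [ 0.07944215 -0.88351131 -0.05932619]
0.5 shift [-0.0018  0.0021 -0.0012] turn [0. 0. 0.] deg 0.0
0.4 shift [-0.0019 -0.0141  0.0169] turn [0. 0. 0.] deg 0.0
0.3 shift [-0.002  -0.0285  0.0366] turn [0. 0. 0.] deg 0.0
0.2 shift [-0.0021 -0.0409  0.0576] turn [0. 0. 0.] deg 0.0
0.1 shift [-0.0021 -0.051   0.0797] turn [0. 0. 0.] deg 0.0
0.05 shift [-0.0022 -0.0553  0.0911] turn [0. 0. 0.] deg 0.0
0 shift [-0.0022 -0.059   0.1027] turn [0. 0. 0.] deg 0.0
-0.02 shift [-0.0022 -0.0603  0.1074] turn [0. 0. 0.] deg 0.0
```

```bash
python3 - <<'E'
from h import *
im,d=snapshot('side');save('s2',cv2.resize(im[120:300,220:400],None,fx=3,fy=3,interpolation=2))
E
```

```text
(no output)
```

View pics/s2.png

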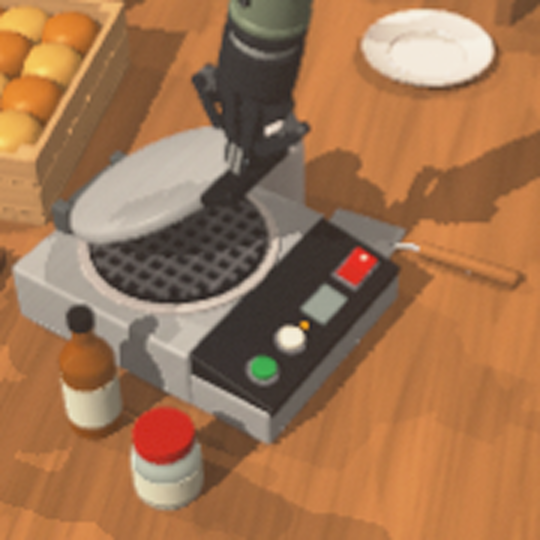

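The lid has come down with the fingertips on the handle (about 240,165 in the crop). I'll keep following the arc.

```bash
python3 -m handwheel '[[[-0.001,-0.006,0.008,0,0,0,0],[-0.001,-0.014,0.017,0,0,0,0],[-0.002,-0.021,0.027,0,0,0,0],[-0.002,-0.0285,0.037,0,0,0,0],[-0.002,-0.035,0.047,0,0,0,0],[-0.002,-0.041,0.0575,0,0,0,0],[-0.002,-0.046,0.068,0,0,0,0],[-0.002,-0.048,0.073,0,0,0,0]]]'
python3 - <<'E'
from h import *
s,p,M=st();print(p,s['wrist_force'])
for t in (.1,.05,0,-.02,-.04): print(t,end=' ');to(wp(t))
E
```

```text
time: 4.93
tool_pos: [0.5738, 0.0184, 0.1543]
ee_rot: [2.445, 1.675, 0.176]
wrist_force: [-1.9, -0.1, 1.1]
grip_width: -0.0
grasp_force: 0.5
[0.57376213 0.01840318 0.1542703 ] [-1.85769789 -0.13492869  1.1086074 ]
0.1 shift [ 0.0003 -0.0024  0.0051] turn [0. 0. 0.] deg 0.0
0.05 shift [ 0.0003 -0.0066  0.0165] turn [0. 0. 0.] deg 0.0
0 shift [ 0.0003 -0.0102  0.0281] turn [0. 0. 0.] deg 0.0
-0.02 shift [ 0.0003 -0.0115  0.0328] turn [0. 0. 0.] deg 0.0
-0.04 shift [ 0.0003 -0.0127  0.0375] turn [0. 0. 0.] deg 0.0
```

```bash
python3 -m handwheel '[[[0,-0.003,0.007,0,0,0,0],[0,-0.006,0.014,0,0,0,0],[0,-0.008,0.021,0,0,0,0],[0,-0.010,0.027,0,0,0,0],[0,-0.011,0.031,0,0,0,0],[0,-0.011,0.033,0,0,0,0],[0,-0.011,0.033,0,0,0,0],[0,-0.011,0.033,0,0,0,0]]]'
python3 - <<'E'
from h import *
s,p,M=st();print(p,s['wrist_force']);to(wp(0))
E
```

```text
time: 5.6
tool_pos: [0.5728, 0.0195, 0.1232]
ee_rot: [2.442, 1.673, 0.182]
wrist_force: [-1.5, 0.6, 2.9]
grip_width: 0.001
grasp_force: 1.7
[0.57284596 0.01950483 0.12324719] [-1.54030504  0.58463661  2.88068289]
shift [-0.0004 -0.0026 -0.002 ] turn [0. 0. 0.] deg 0.0
```

```bash
python3 -m handwheel '[[[0,0,0.003,0,0,0,0],[0,0,0.005,0,0,0,0],[0,0,0.007,0,0,0,0],[0,0,0.007,0,0,0,0],[0,0,0.007,0,0,0,0]]]'
python3 - <<'E'
from h import *
im,d=snapshot('side');save('s3',cv2.resize(im[120:300,220:400],None,fx=3,fy=3,interpolation=2))
s,p,M=st();print(p,s['wrist_force'])
E
```

```text
time: 6.02
tool_pos: [0.5733, 0.0194, 0.1224]
ee_rot: [2.442, 1.674, 0.179]
wrist_force: [-26.2, 4.4, 43.3]
grip_width: -0.004
grasp_force: 21.5
[0.57328919 0.01948493 0.12242022] [-27.66308129   4.84470626  42.06160047]
```

View pics/s3.png

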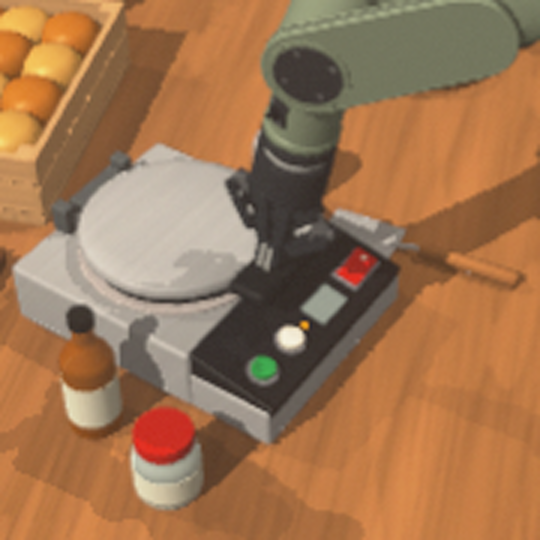

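```bash
python3 - <<'E'
from h import *
to([.473,-.096,.2])
E
python3 -m handwheel '[[[0,0,-0.015,0,0,0,0],[0,0,-0.05,0,0,0,0],[0,0,-0.08,0,0,0,0],[-0.04,-0.02,-0.08,0,0,0,0],[-0.08,-0.04,-0.08,0,0,0,0],[-0.12,-0.04,-0.08,0,0,0,0],[-0.14,-0.04,-0.08,0,0,0,0],[-0.14,-0.04,-0.08,0,0,0,0]]]'
python3 -m handwheel '[[[0,0,0,0,0,0,0],[0,0,0,0,0,0,0]]]'
cat > look.py <<'E'
from h import *
import sys
s,p,M=st();c=camera_params('wrist');im,d=snapshot('wrist');save(sys.argv[1],im)
W=np.full(im.shape,np.nan);W[d>0]=pts('wrist',d,d>0)
i=im.astype(int);r,g,b=i[...,0],i[...,1],i[...,2];zz=W[...,2]
def rep(n,m):
    Q=W[m]
    if len(Q): print(n,len(Q),np.round(np.median(Q,0),4),np.round((np.percentile(Q,1,0)+np.percentile(Q,99,0))/2,4),np.round(np.percentile(Q,[2,98],axis=0),3).tolist())
dk=(zz>.05)&(zz<.1)
rep('green',(g>r*1.5)&(g>b*1.3)&dk); rm=(r>150)&(g<80)&(b<80)&dk; rep('red',rm)
if rm.any():
    v,u=np.nonzero(rm);bb=np.zeros(rm.shape,bool);bb[v.min():v.max()+1,u.min():u.max()+1]=1
    rep('dot',bb&(g>150)&(b>150)&dk)
    Q=W[rm]; a=(Q-np.median(Q,0))@Y; 
    for lo in np.arange(-.024,.024,.006):
        k=(a>=lo)&(a<lo+.006)
        if k.sum()>5: print(round(lo+.003,3),k.sum(),np.round(np.median(Q[k],0),4))
for t in ['stop_key','start_key']:
    for q in silhouettes(t,'wrist')[:1]: rep(t,q['pixels']&(d>0))
print(p, s['wrist_force'])
E
python3 look.py w1
```

```text
shift [-0.1438 -0.0343 -0.0869] turn [0. 0. 0.] deg 0.0
time: 6.73
tool_pos: [0.4696, -0.0949, 0.1854]
ee_rot: [2.444, 1.666, 0.179]
wrist_force: [0.3, 0.7, -0.0]
grip_width: -0.0
grasp_force: 0.0
time: 6.9
tool_pos: [0.4715, -0.0914, 0.1855]
ee_rot: [2.442, 1.672, 0.182]
wrist_force: [0.1, 0.9, 0.3]
grip_width: -0.002
grasp_force: 0.0
red 1695 [ 0.4903 -0.0412  0.0751] [ 0.4895 -0.0421  0.0764] [[0.474, -0.062, 0.071], [0.505, -0.023, 0.082]]
dot 69 [ 0.4843 -0.055   0.0788] [ 0.4844 -0.0551  0.0783] [[0.481, -0.058, 0.076], [0.488, -0.052, 0.08]]
-0.021 153 [ 0.4819 -0.0596  0.0799]
-0.015 180 [ 0.4875 -0.0552  0.0785]
-0.009 261 [ 0.4867 -0.0492  0.0764]
-0.003 255 [ 0.4892 -0.044   0.0744]
0.003 258 [ 0.4916 -0.0384  0.0739]
0.009 259 [ 0.4937 -0.0329  0.0738]
0.015 265 [ 0.4958 -0.0275  0.0739]
0.021 64 [ 0.4968 -0.0239  0.0738]
[ 0.47146953 -0.09143121  0.18554946] [0.05952183 0.87676813 0.31804173]
```

View pics/w1.png

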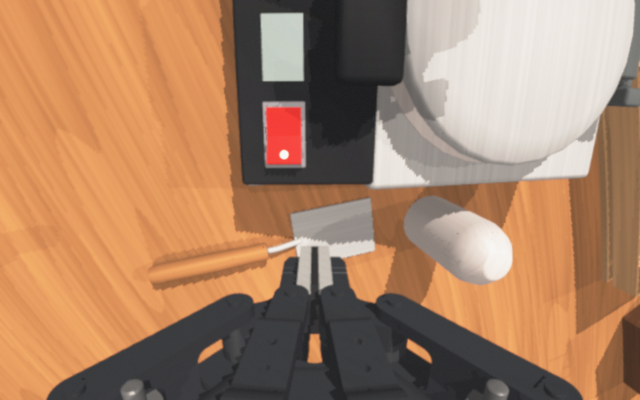

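```bash
python3 - <<'E'
from h import *
to([.483,-.059,.186]);to([.483,-.059,.095])
E
```

```text
shift [ 0.0336 -0.0005 -0.0008] turn [0. 0. 0.] deg 0.0
shift [ 0.0335 -0.0199  0.0882] turn [0. 0. 0.] deg 0.0
```

```bash
python3 -m handwheel '[[[0.033,-0.02,0,0,0,0,0],[0.033,-0.02,0.02,0,0,0,0],[0.033,-0.02,0.05,0,0,0,0],[0.033,-0.02,0.075,0,0,0,0],[0.033,-0.02,0.088,0,0,0,0],[0.033,-0.02,0.088,0,0,0,0],[0.033,-0.02,0.088,0,0,0,0],[0.033,-0.02,0.088,0,0,0,0]]]'
python3 - <<'E'
from h import *
im,d=snapshot('side');save('s4',cv2.resize(im[170:260,290:380],None,fx=6,fy=6,interpolation=2))
s,p,M=st();print(p,s['wrist_force']);to([.4843-.0014,-.055-.0037,.074])
E
```

```text
time: 7.72
tool_pos: [0.4832, -0.06, 0.0961]
ee_rot: [2.44, 1.674, 0.183]
wrist_force: [0.0, 0.3, 0.6]
grip_width: -0.002
grasp_force: 0.0
[ 0.48347707 -0.06023601  0.09659525] [ 0.32105387 -0.07929822  0.66418666]
shift [ 0.0012 -0.0059  0.0218] turn [0. 0. 0.] deg 0.0
```

View pics/s4.png

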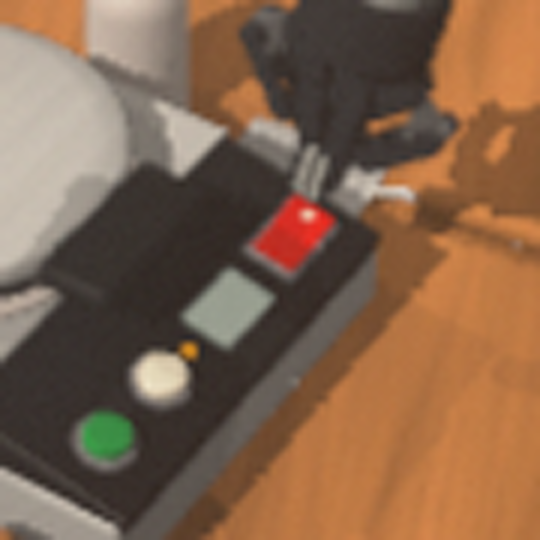

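The tip (310,175) sits about 20 mm above the white dot (308,213), aligned with it. I'll press now.

```bash
python3 -m handwheel '[[[0.001,-0.005,0.008,0,0,0,0],[0.001,-0.005,0.014,0,0,0,0],[0.001,-0.005,0.017,0,0,0,0],[0.001,-0.005,0.019,0,0,0,0],[0.001,-0.005,0.021,0,0,0,0],[0.001,-0.005,0.022,0,0,0,0],[0.001,-0.005,0.023,0,0,0,0],[0.001,-0.005,0.023,0,0,0,0]]]'
python3 - <<'E'
from h import *
s,p,M=st();print(p,s['wrist_force'])
E
```

```text
time: 8.43
tool_pos: [0.4823, -0.0596, 0.073]
ee_rot: [2.442, 1.674, 0.179]
wrist_force: [-10.1, 0.1, 16.9]
grip_width: 0.002
grasp_force: 9.1
[ 0.48232213 -0.05959572  0.07295369] [-10.1353743    0.10762402  16.93744057]
```

```bash
python3 -m handwheel '[[[0,0,0,0,0,0,0],[0,0,0,0,0,0,0],[0,0,-0.02,0,0,0,0],[0,0,-0.06,0,0,0,0],[-0.02,0.02,-0.1,0,0,0,0],[-0.034,0.025,-0.11,0,0,0,0],[-0.034,0.025,-0.11,0,0,0,0],[-0.034,0.025,-0.11,0,0,0,0]]]'; python3 look.py w2
```

```text
time: 9.1
tool_pos: [0.4722, -0.0923, 0.1858]
ee_rot: [2.441, 1.669, 0.185]
wrist_force: [0.2, 1.1, 0.0]
grip_width: -0.003
grasp_force: 0.0
red 1743 [ 0.4889 -0.0392  0.0738] [ 0.4881 -0.0409  0.0748] [[0.473, -0.061, 0.069], [0.503, -0.02, 0.08]]
dot 91 [ 0.4816 -0.0543  0.0718] [ 0.4769 -0.0475  0.07  ] [[0.468, -0.058, 0.066], [0.486, -0.039, 0.074]]
-0.021 175 [ 0.4805 -0.059   0.0719]
-0.015 186 [ 0.4869 -0.0527  0.0722]
-0.009 250 [ 0.4861 -0.0476  0.0721]
-0.003 254 [ 0.4877 -0.0422  0.0722]
0.003 261 [ 0.4894 -0.0364  0.0739]
0.009 289 [ 0.492  -0.0309  0.0759]
0.015 295 [ 0.4932 -0.0248  0.0775]
0.021 33 [ 0.4954 -0.0219  0.0755]
[ 0.47220459 -0.09227392  0.18579239] [2.28259983e-01 1.09638362e+00 6.35877593e-04]
```

View pics/w2.png

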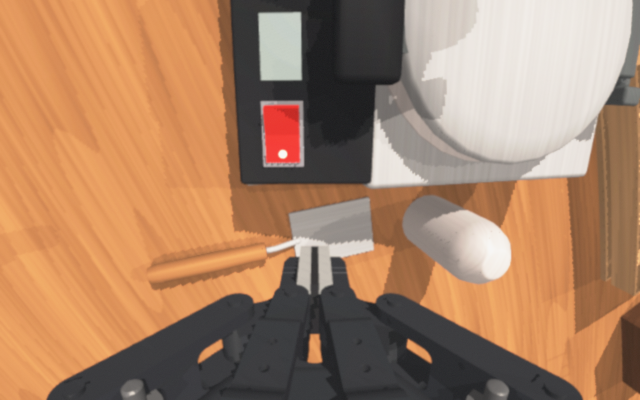

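The ON half now lies flat at z 0.072, with the OFF half raised (pixels 284,120), so the mains are fully on. Next I'll look at the start key.

```bash
python3 -m handwheel '[[[0.04,0,-0.01,0,0,0,0],[0.08,0,-0.01,0,0,0,0],[0.12,0,-0.01,0,0,0,0],[0.16,0,-0.01,0,0,0,0],[0.174,0,-0.01,0,0,0,0],[0.174,0,-0.01,0,0,0,0],[0.174,0,-0.01,0,0,0,0],[0.174,0,-0.01,0,0,0,0]]]'; python3 look.py w3; python3 - <<'E'
from h import *
to([.5545,.1235,.095])
E
```

```text
time: 9.92
tool_pos: [0.5307, 0.0713, 0.1926]
ee_rot: [2.443, 1.675, 0.177]
wrist_force: [-0.2, -0.3, 0.1]
grip_width: 0.005
grasp_force: 0.0
green 867 [0.5534 0.1224 0.0804] [0.5535 0.122  0.0801] [[0.542, 0.111, 0.077], [0.565, 0.133, 0.083]]
stop_key 783 [0.5358 0.0759 0.0803] [0.536  0.0755 0.0796] [[0.525, 0.064, 0.076], [0.547, 0.087, 0.083]]
start_key 945 [0.5532 0.1224 0.0803] [0.5535 0.1221 0.077 ] [[0.542, 0.111, 0.071], [0.565, 0.134, 0.083]]
[0.53070378 0.07126112 0.19264422] [-0.24462228 -0.29431449  0.11889205]
shift [ 0.0578 -0.0187  0.0972] turn [0. 0. 0.] deg 0.0
```

View pics/w3.png

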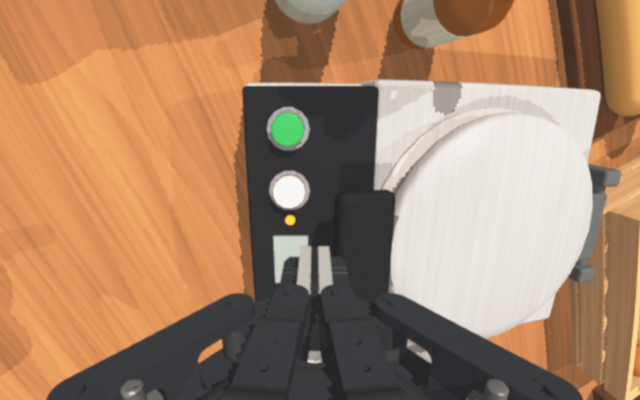

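```bash
python3 -m handwheel '[[[0.03,-0.0215,0,0,0,0,0],[0.056,-0.0215,0,0,0,0,0],[0.056,-0.0215,0.03,0,0,0,0],[0.056,-0.0215,0.06,0,0,0,0],[0.056,-0.0215,0.09,0,0,0,0],[0.056,-0.0215,0.1,0,0,0,0],[0.056,-0.0215,0.1,0,0,0,0],[0.056,-0.0215,0.1,0,0,0,0]]]'; python3 - <<'E'
from h import *
s,p,M=st();print(s['wrist_force']);to([.5535,.1223,.081])
E
```

```text
time: 10.73
tool_pos: [0.5525, 0.123, 0.0924]
ee_rot: [2.443, 1.672, 0.181]
wrist_force: [0.3, -0.1, 0.3]
grip_width: 0.002
grasp_force: 0.0
[ 0.3396884  -0.07076208  0.32821497]
shift [-0.0003 -0.0013  0.0114] turn [0. 0. 0.] deg 0.0
```

```bash
python3 -m handwheel '[[[0,-0.001,0.007,0,0,0,0],[0,-0.001,0.011,0,0,0,0],[0,-0.001,0.013,0,0,0,0],[0,-0.001,0.015,0,0,0,0],[0,-0.001,0.017,0,0,0,0],[0,-0.001,0.0185,0,0,0,0],[0,-0.001,0.0185,0,0,0,0],[0,-0.001,0.0185,0,0,0,0]]]'; python3 - <<'E'
from h import *
s,p,M=st();print(s['wrist_force'],p)
E
```

```text
time: 11.4
tool_pos: [0.5559, 0.1227, 0.0748]
ee_rot: [2.441, 1.673, 0.183]
wrist_force: [-2.3, -0.2, 5.6]
grip_width: 0.0
grasp_force: 2.6
[-2.32804628 -0.24932121  5.55002317] [0.55590807 0.12270878 0.07483466]
```

```bash
python3 -m handwheel '[[[0,0,0.001,0,0,0,0],[0,0,0.002,0,0,0,0],[0,0,0.0025,0,0,0,0],[0,0,0.0025,0,0,0,0],[0,0,0.0025,0,0,0,0],[0,0,0.0025,0,0,0,0]]]'
```

```text
time: 11.9
tool_pos: [0.5561, 0.1227, 0.0745]
ee_rot: [2.441, 1.673, 0.182]
wrist_force: [-10.9, -0.0, 20.4]
grip_width: 0.001
grasp_force: 11.1
```

Hard stop reached at about 23 N, so the key is fully down. Releasing and retreating.

```bash
python3 -m handwheel '[[[0,0,-0.01,0,0,0,0],[0,0,-0.05,0,0,0,0],[0,0,-0.09,0,0,0,0],[-0.03,0,-0.12,0,0,0,0],[-0.06,0,-0.12,0,0,0,0],[-0.06,0,-0.12,0,0,0,0],[-0.06,0,-0.12,0,0,0,0],[-0.06,0,-0.12,0,0,0,0]]]'; python3 look.py w4; python3 - <<'E'
from h import *
z0=np.load('/tmp/side.npz');im,d=snapshot('side');save('s5',cv2.resize(im[130:310,210:410],None,fx=3,fy=3,interpolation=2))
E
```

```text
time: 12.57
tool_pos: [0.51, 0.0758, 0.188]
ee_rot: [2.443, 1.673, 0.181]
wrist_force: [-0.3, -0.2, 0.4]
grip_width: 0.002
grasp_force: 0.0
green 859 [0.5527 0.123  0.0795] [0.5527 0.1228 0.0793] [[0.542, 0.112, 0.076], [0.564, 0.134, 0.082]]
red 14 [ 0.4839 -0.0605  0.0736] [ 0.4833 -0.0601  0.0735] [[0.48, -0.063, 0.072], [0.487, -0.057, 0.075]]
-0.003 10 [ 0.4839 -0.0609  0.0733]
stop_key 787 [0.5352 0.0769 0.0794] [0.5352 0.0762 0.0776] [[0.524, 0.065, 0.075], [0.546, 0.088, 0.082]]
start_key 895 [0.5529 0.1229 0.0796] [0.5529 0.1227 0.0788] [[0.542, 0.111, 0.076], [0.564, 0.134, 0.082]]
[0.51001565 0.07578732 0.18804523] [-0.25805029 -0.18331211  0.37691934]
```

View pics/s5.png

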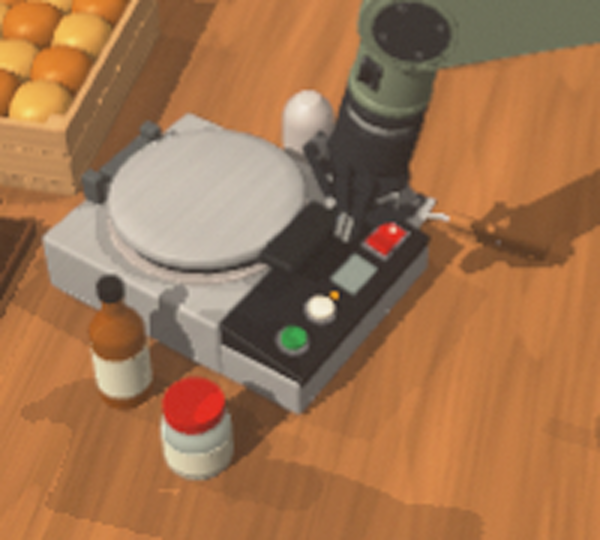

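The picture shows the lid shut (200,200), the rocker on (385,238), and both keys up at the same height, green at (292,338) and white at (320,307). The arm is clear of everything, so I'm handing in.

```bash
python3 -c "
from plant import order
print(order.sign_off())"
```

```text
the job is handed in; nothing more can be done
None
```

I pushed the lid gently shut, switched the rocker on, and pressed the start key fully down and released it; the job is handed in (about 12.6 s of the 58 s), but the sign-off returned no verdict.

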